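Shim the adapter block tight and hold it clamped

ROBOT

A 6-joint arm with a two-finger parallel gripper is mounted at the origin on a cart in front of the work surface, level with it; the furniture and walls round the work are solid. World frame = base frame: x ahead of the robot, y to its left, z up, the work surface at z = 0. Lengths are in m, angles in rad, forces in N, time in s.
With the tool pointing down it reaches from about 0.375 to 0.975 m from the base axis. Payload 3.8 kg.
Tool frame: the origin (TCP) lies at the very end of the fingers, on their centre line; the grasp point (between the pads) lies bot.grasp_offset behind it (bot.grasp_offset is the distance from the TCP to the grasp point, in m); z points along the fingers, y is the line along which they close (so a half turn about z gives the same grasp; the last joint's range is limited). The gripper opens to 88 mm and grips with 3 to 60 N. Pads are 18 mm wide; open, the fingers measure 123 mm over their backs; the gripper's body (75 mm by 187 mm) begins 45 mm behind the grasp point.
Start: joints at [-1.22, 0.264, 1.604, -0, 1.274, -0.037], TCP at [0.255, -0.625, 0.239] pointing down, gripper open.
Joint ranges: [-2.63, 2.63], [-0.94, 2.18], [0.31, 2.57], [-1.31, 4.45], [0, 2.66], [-2.55, 2.55]. Speed limits (rad/s): [2.57, 2.57, 3.14, 3.14, 3.14, 3.14].

INTERFACE

Orientations are given as a unit quaternion [x, y, z, w].
In Python, from rig import status, viewer, bot gives the robot as it stands.
- The arm moves only by the shell command python3 -m pendant 'ROWS' [FORCE]. ROWS is JSON, a list of rows, each an object with "linear": the shift along the tool's x, y, z in m, a list of three; "yaw": the turn about the tool's z in rad; "gripper": the gripper's target within -1 to 1 (shut at 1, half-way at 0, fully open at -1). In form: [{"linear": [dx, dy, dz], "yaw": yaw, "gripper": gripper}, ...]. A call has 1 to 10 rows; each row is the pose to reach, as a shift and turn from the pose commanded when the call began, along the tool's axes at that moment; what a row does not reach only later rows make up. A row lasts 1/10 s, in which the tool goes at most 50 mm and 8.59 degrees, less where a joint would pass 70% of its speed; a pose out of reach is approached as far as the arm can. A call with a gripper value outside its range is refused whole. The fingers move at their own pace and stop on an object; FORCE is the grip in N (left out, the last holds). Time passes only in rows, so rows that repeat a pose let the fingers close. It gives the time, the measured TCP pose, the force, the opening and the grip force at its end, in the units of the state.
- status.get_state(): the state, without advancing time (a new reading comes with each control period).
- viewer.camera(name): name is "scene" or "side" or "wrist"; returns a dict with "color" (400x640x3 uint8, blue, green, red), "mtx" (3x3 intrinsics, pixels), "world_to_cam" (4x4, takes a point from world to camera coordinates); the wrist camera has in their place "T_tool_cam" (4x4, takes a point from camera to tool coordinates, whose origin is the TCP and whose axes are the flange's). Camera axes: x right, y down, z forward; pixel columns grow to the right and rows downward; lengths in m; the calibration is good to about 2 mm. The wrist camera is an equidistant fisheye: a pixel r from the principal point sees the ray r / f radians off the axis. A picture is of the moment at which its call begins: read the wrist's pose just before it. There is no depth.
- bot.close_job(): hands the job in; it is judged then, once.
The state is a dict: "time": time; "joint_positions": joint angles; "joint_vel": joint speeds; "tau": joint torques, N m; "ee_pos": TCP position; "tool_rot": TCP orientation; "ft_force": force on the tool from outside, world axes, zero at the start; "torque": the same for the moment, N m; "finger_gap": opening from 0.0 (shut) to 1.0 (fully open); "finger_force": force on a finger pad.
Only numpy, scipy, OpenCV 4.12 (cv2) and the standard library are available. Lean on these libraries where they do the work, as an engineer would, in place of code of your own. Each camera call takes 0.05 s, during which the arm holds its last target. There are 200 camera calls.

TASK

The fibre adapter block in the jig is loose: from the rack, take brass shim plates by their tabs and stand them upright, tabs up, side by side, centred and flat against the block's end, in the gap between the block and the spring plunger's pad, adding plates until the gap is so nearly full that the plunger nips the stack before it runs out of travel (two or three are needed; leave a spare one in the rack). Then push the plunger's red head in with the fingers until you feel it clamp plates and block firmly against the end stop, and finish while still holding it pressed. Do not disturb the bottle, the eyepiece or the mirror mount.

Things in the scene. Friction and masses are not known exactly. Their poses are not given: they have to be found in the camera images.
- jig: fixed aluminium base plate, 56 x 167 mm, top 14 mm above the bench; plates and block stand on it. Origin on the bench. y runs along the jig, from the plunger (-y) through gap and block to the end stop (+y); x across, z up; block, pad, plunger and stop are centred on x = 0. Plate from y = -62 to +105 mm. Nothing on the jig is higher than 43 mm above the bench, so that a plate's tab stays clear above it
- end_stop: fixed dark steel stop, 32 x 16 x 28 mm, on the jig's +y end; origin on the base plate, on the centre line, in the plane of its -y face that the block bears on
- adapter_block: loose white fibre adapter block, 28 (x) x 62 (y) x 26 mm (z), about 90 g, standing on the jig's base plate between two low rails, 0.5 mm from the end stop; origin at the centre of its underside
- block_face (a point): centre of the block's -y end face, 13 mm above the base plate: one side of the gap
- plunger_pad (a point): centre of the face of the plunger's steel pad, 28 mm above the bench, facing +y: the other side of the gap. Pad 26 mm wide, 19 to 37 mm above the bench, with a lead-in lip above (to 42 mm) that leans back. Gap from pad at rest to block 23 to 35 mm, different each time; a plate set upright in it stands by itself
- plunger_head (a point): centre of the outer (-y) face of the plunger's red round push head, 26 mm in diameter, 8 mm thick, 28 mm above the bench, 68 mm behind the pad's face; it faces -y and is pushed toward +y. The bench is free behind it
- plunger (a joint): travel of the spring plunger (pad, rod and red head together) along the jig's +y: 0 at rest, 0.013 m at its own stop. Spring return: about 2 N at rest, 4.6 N at full travel. Stops before 0.013 only when the plates are nipped against the block
- shim_a_tab (a point): brass shim plate, 68 wide (x) x 8 thick (y) x 30 mm tall, about 90 g, with an upright tab (16 wide, 8 thick, 26 mm tall) on its top edge, at its left end, 26 mm to -x of the middle; this point is the tab's centre, 43 mm above the plate's foot. Pinch the tab across its 8 mm thickness. Starts upright in the black rack, foot 8 mm above the bench. Its x, y, z are parallel to the rack's
- shim_b_tab (a point): brass shim plate, 68 wide (x) x 8 thick (y) x 30 mm tall, about 90 g, with an upright tab (16 wide, 8 thick, 26 mm tall) on its top edge, at the middle; this point is the tab's centre, 43 mm above the plate's foot. Pinch the tab across its 8 mm thickness. Starts upright in the black rack, foot 8 mm above the bench. Its x, y, z are parallel to the rack's
- shim_c_tab (a point): brass shim plate, 68 wide (x) x 8 thick (y) x 30 mm tall, about 90 g, with an upright tab (16 wide, 8 thick, 26 mm tall) on its top edge, at its right end, 26 mm to +x of the middle; this point is the tab's centre, 43 mm above the plate's foot. Pinch the tab across its 8 mm thickness. Starts upright in the black rack, foot 8 mm above the bench. Its x, y, z are parallel to the rack's
- rack: fixed black rack, base 60 x 92 x 8 mm, three slots 10 mm wide at 26 mm spacing along its y, open at both ends, slot floor 8 mm and slot edges 21.5 mm above the bench; origin on the bench under its centre. The plates stand in it with their width along its x, tabs left, middle, right
- dropper_bottle: white dropper bottle with a red tip, 36 x 34 x 107 mm, origin under its centre; leave alone
- eyepiece: black eyepiece tube standing on end, 33 mm in diameter, 47 mm tall, origin under its centre; leave alone
- mirror_mount: black mirror mount with a round mirror, 32 x 36 x 46 mm, origin under its centre; leave alone
Things that resemble listed ones, but are neither listed nor needed, are in the scene too. What is shaped like the part that bears shim_c_tab but purple is not meant.

How it is judged:
By the outcome, as a careful person would: the job done as asked, in the order asked, and still so for the second after the job is handed in, while the arm keeps its last pose, push and grip.
It also fails if it takes over 72 s, if anything falls off the work surface, if the arm or the gripper's body presses on something with over 40 N, if the wrist force passes 120 N, or if a joint passes its speed limit or range.

## Working session

There is one attempt and no reset: what is moved stays moved. The work goes in short steps, Python scripts to look and compute and a shell command to move; the robot and the scene stay as the last step left them, time stands still between calls to the robot, and variables do not carry over. Pictures are saved under pics/ and viewed, at most 13 in all, crops included, and the job is handed in when it is done.

```bash
ls; mkdir -p pics; python3 - <<'E'
from rig import status, viewer, bot
import cv2
s=status.get_state();print(s,bot.grasp_offset)
for n in("scene","side"):
    c=viewer.camera(n);cv2.imwrite(f"pics/{n}0.png",c["color"]);print(n,c["mtx"].tolist(),c["world_to_cam"].round(4).tolist())
E
```

```text
pics
{'time': 0.0, 'joint_positions': array([-1.21990232e+00,  2.64754897e-01,  1.60531709e+00,  2.37856595e-05,
        1.27369778e+00, -3.68913494e-02]), 'joint_vel': array([-0.00047234,  0.00077606, -0.00096534, -0.00091822,  0.00078828,
       -0.00037743]), 'tau': array([-1.05737265e-04, -5.02115357e+01, -3.56875169e+01,  7.29940832e-02,
        2.94097723e-02, -1.46152424e-04]), 'ee_pos': array([ 0.25501937, -0.62423286,  0.23741756]), 'tool_rot': array([ 9.81261721e-01,  1.92676540e-01, -1.58975265e-04, -1.07694464e-03]), 'ft_force': array([0.65199891, 0.06773589, 0.72631596]), 'torque': array([-0.04020384, -0.05360944, -0.01872971]), 'finger_force': 0.0, 'finger_gap': 1.000706645566235} 0.0187
scene [[468.9760646670756, 0.0, 313.823397747694], [0.0, 468.9760646670756, 201.6543957902409], [0.0, 0.0, 1.0]] [[-0.6078, -0.794, -0.0042, 0.3242], [-0.5194, 0.4016, -0.7542, 0.3042], [0.6006, -0.4563, -0.6566, 1.0296], [0.0, 0.0, 0.0, 1.0]]
side [[422.4022677227678, 0.0, 308.4790384845412], [0.0, 422.4022677227678, 195.73776940878437], [0.0, 0.0, 1.0]] [[0.9992, -0.0375, 0.0144, -0.486], [-0.0145, -0.6708, -0.7415, 0.0772], [0.0375, 0.7407, -0.6708, 1.118], [0.0, 0.0, 0.0, 1.0]]
```

View pics/scene0.png

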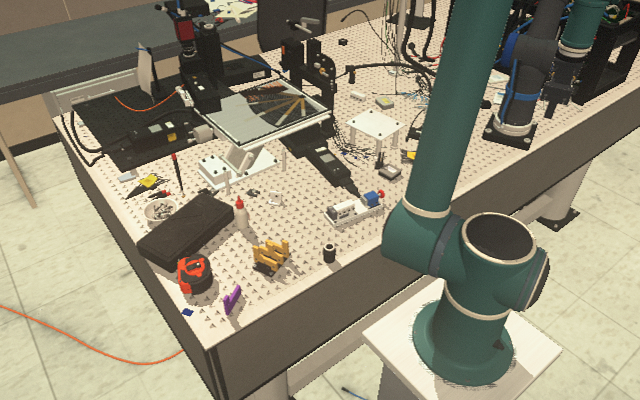

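View pics/side0.png

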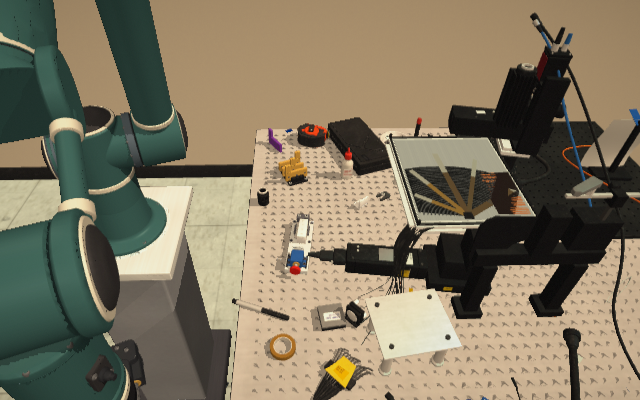

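The scene view shows the rack with three brass plates at (268,258), the jig with its red head at (381,194), and the eyepiece at (329,253). The purple decoy is at (232,298). The side view shows the rack at (293,168), the jig from (303,215) to (295,268), the eyepiece at (263,197) and the bottle at (347,163).

```bash
cat >h.py <<'E'
import numpy as np, cv2
from rig import status, viewer, bot
from scipy.spatial.transform import Rotation as R
def ray(c,uv):
    M=c["world_to_cam"];d=np.linalg.solve(c["mtx"],[uv[0],uv[1],1.]);Rm=M[:3,:3]
    d=Rm.T@d;return -Rm.T@M[:3,3],d/np.linalg.norm(d)
def plane(o,d,z): return o+d*(z-o[2])/d[2]
def tri(rs):
    A=sum(np.eye(3)-np.outer(d,d) for o,d in rs);b=sum((np.eye(3)-np.outer(d,d))@o for o,d in rs)
    return np.linalg.solve(A,b)
def wrist(name=None):
    s=status.get_state();c=viewer.camera("wrist")
    T=np.eye(4);T[:3,:3]=R.from_quat(s["tool_rot"]).as_matrix();T[:3,3]=s["ee_pos"]
    c["T"]=T@c["T_tool_cam"]
    if name: cv2.imwrite("pics/"+name,c["color"])
    return c
def wray(c,uv):
    K=c["mtx"];x=(uv[0]-K[0,2])/K[0,0];y=(uv[1]-K[1,2])/K[1,1];r=np.hypot(x,y)
    d=np.array([np.sin(r)*x/max(r,1e-9),np.sin(r)*y/max(r,1e-9),np.cos(r)])
    return c["T"][:3,3],c["T"][:3,:3]@d
def wproj(c,p):
    q=np.linalg.inv(c["T"])@np.r_[p,1];t=np.arctan2(np.hypot(q[0],q[1]),q[2]);a=np.arctan2(q[1],q[0]);K=c["mtx"]
    return K[0,2]+K[0,0]*t*np.cos(a),K[1,2]+K[1,1]*t*np.sin(a)
def shift(p,s=None):  # world target TCP -> tool-axis shift
    s=s or status.get_state();return R.from_quat(s["tool_rot"]).as_matrix().T@(np.array(p)-s["ee_pos"])
E
python3 - <<'E'
from h import *
a=viewer.camera("scene");b=viewer.camera("side");print(b["world_to_cam"][1])
for n,u,v in(("rack",(268,258),(293,170)),("head",(381,194),(295,268)),("eye",(329,246),(263,190)),("bottletip",(238,201),(348,152)),("block",(342,209),(302,226))):
    print(n,tri([ray(a,u),ray(b,v)]).round(3))
w=wrist();print(w["T_tool_cam"].round(3).tolist(),w["mtx"].tolist())
cv2.imwrite("pics/crops.png",np.hstack([cv2.resize(a["color"][170:290,220:400],None,fx=2.2,fy=2.2,interpolation=2),cv2.resize(b["color"][145:281,240:380],(300,264),interpolation=2)]))
s=status.get_state();m=R.from_quat(s["tool_rot"]).as_matrix();print(m.round(3))
E
```

```text
[-0.01450537 -0.67075719 -0.74153516  0.07724247]
rack [0.449 0.209 0.013]
head [ 0.447 -0.179  0.03 ]
eye [0.364 0.08  0.046]
bottletip [0.608 0.195 0.089]
block [ 0.466 -0.046  0.031]
[[0.0, -0.946, -0.324, 0.084], [1.0, -0.0, 0.001, -0.001], [-0.001, -0.324, 0.946, -0.147], [0.0, 0.0, 0.0, 1.0]] [[309.70691628693146, 0.0, 317.24842448754373], [0.0, 309.70691628693146, 195.37643376221814], [0.0, 0.0, 1.0]]
[[ 0.926  0.378 -0.   ]
 [ 0.378 -0.926  0.001]
 [ 0.    -0.001 -1.   ]]
```

View pics/crops.png

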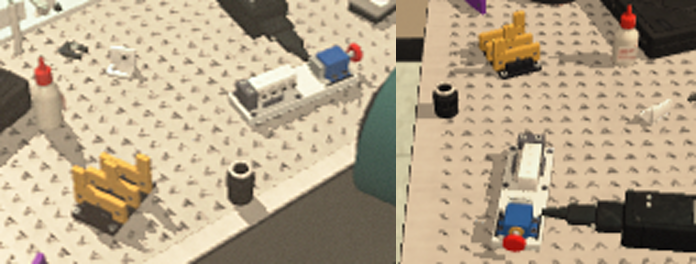

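```bash
r='{"linear":[0.39,-0.46,0],"yaw":0.52,"gripper":-0.3}'; python3 -m pendant '[{"linear":[0.39,-0.46,0],"yaw":0.52,"gripper":-0.3},{"linear":[0.39,-0.46,0],"yaw":0.52,"gripper":-0.3},{"linear":[0.39,-0.46,0],"yaw":0.52,"gripper":-0.3},{"linear":[0.39,-0.46,0],"yaw":0.52,"gripper":-0.3},{"linear":[0.39,-0.46,0],"yaw":0.52,"gripper":-0.3},{"linear":[0.39,-0.46,0],"yaw":0.52,"gripper":-0.3},{"linear":[0.39,-0.46,0],"yaw":0.52,"gripper":-0.3},{"linear":[0.39,-0.46,0],"yaw":0.52,"gripper":-0.3},{"linear":[0.39,-0.46,0],"yaw":0.52,"gripper":-0.3},{"linear":[0.39,-0.46,0],"yaw":0.52,"gripper":-0.3}]'
```

```text
time: 1.25
ee_pos: [0.4105, -0.1476, 0.239]
tool_rot: [0.998, -0.066, 0.001, 0.0]
ft_force: [0.6, -0.4, -0.2]
finger_gap: 0.65
finger_force: 0.0
```

The crops show the plates in a tilted rack, with the jig's white block, its blue plunger housing and its red head. A black pointed device lies close to the plunger on its +x side.

```bash
python3 -m pendant '[{"linear":[0.02,-0.083,0],"yaw":0,"gripper":-0.3},{"linear":[0.02,-0.083,0],"yaw":0,"gripper":-0.3},{"linear":[0.02,-0.083,0],"yaw":0,"gripper":-0.3},{"linear":[0.02,-0.083,0],"yaw":0,"gripper":-0.3}]'; python3 - <<'E'
from h import *
c=wrist("w1.png")
E
```

```text
time: 1.65
ee_pos: [0.4411, -0.0694, 0.2387]
tool_rot: [0.998, -0.065, -0.0, 0.0]
ft_force: [0.1, 0.6, -0.5]
finger_gap: 0.648
finger_force: 0.0
```

View pics/w1.png

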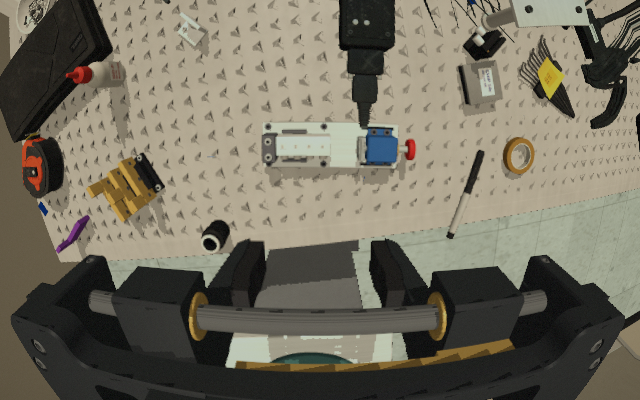

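The wrist view shows the jig from column 262 (end stop) to 415 (red head) at rows 122–168, with the gap at about columns 331–360. The black device's tip is at (365,125), the rack is around (130,187), the eyepiece at (215,237) and the bottle at (95,75).

```bash
python3 - <<'E'
from h import *
c=wrist()
for n,uv,z in(("gap",(345,149),.04),("head",(411,149),.028),("stop",(268,150),.042),("cornA",(263,123),.014),("cornB",(263,167),.014),("tip",(365,125),.02),
 ("rk1",(138,153),.015),("rk2",(160,185),.015),("eye",(215,237),.047)):
    print(n,plane(*wray(c,uv),z).round(4))
print(shift([.44,-.087,.15]).round(3))
cv2.imwrite("pics/c1.png",np.hstack([cv2.resize(c["color"][115:175,255:425],(640,226),interpolation=2)[:, :],]))
cv2.imwrite("pics/c1.png",np.vstack([cv2.resize(c["color"][110:180,255:425],(680,280),interpolation=2),cv2.resize(c["color"][145:228,75:245],(680,320),interpolation=2)]))
E
```

```text
gap [ 0.4574 -0.1046  0.04  ]
head [ 0.4461 -0.1853  0.028 ]
stop [ 0.4683 -0.018   0.042 ]
cornA [ 0.4976 -0.0122  0.014 ]
cornB [ 0.4435 -0.003   0.014 ]
tip [ 0.4796 -0.1329  0.02  ]
rk1 [0.4906 0.1693 0.015 ]
rk2 [0.4411 0.1462 0.015 ]
eye [0.3706 0.0693 0.047 ]
[0.001 0.016 0.089]
```

View pics/c1.png

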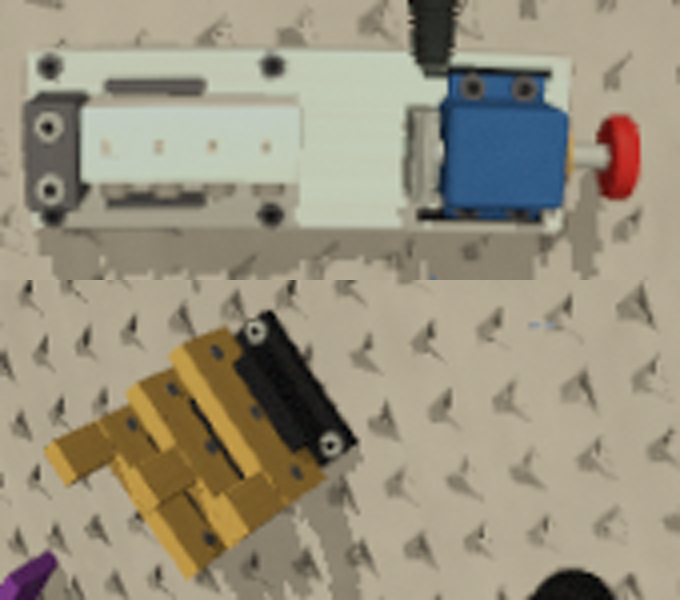

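The jig crop shows the block's gap-side end at crop column 300 and the pad at about columns 407–440. The rack crop shows three plates at a clear yaw; the nearest-to-jig plate has its tab at the bottom right, then the middle one, then the far one with its tab at the left end.

```bash
python3 -m pendant '[{"linear":[-0.008,0.04,0.09],"yaw":0,"gripper":-0.3},{"linear":[-0.008,0.04,0.09],"yaw":0,"gripper":-0.3},{"linear":[-0.008,0.04,0.09],"yaw":0,"gripper":-0.3},{"linear":[-0.008,0.04,0.09],"yaw":0,"gripper":-0.3},{"linear":[-0.008,0.04,0.09],"yaw":0,"gripper":-0.3}]'; python3 - <<'E'
from h import *
c=wrist()
u,v=map(int,wproj(c,[.4574,-.1046,.04]));print(u,v);u=max(u,100)
o=c["color"][v-50:v+50,u-100:u+100];print(u-100,v-50)
cv2.imwrite("pics/c2.png",cv2.resize(o,None,fx=4,fy=4,interpolation=2))
E
```

```text
time: 2.25
ee_pos: [0.4295, -0.1094, 0.1508]
tool_rot: [0.998, -0.067, 0.002, 0.0]
ft_force: [1.0, -0.2, 1.3]
finger_gap: 0.654
finger_force: 0.0
306 160
206 110
```

View pics/c2.png

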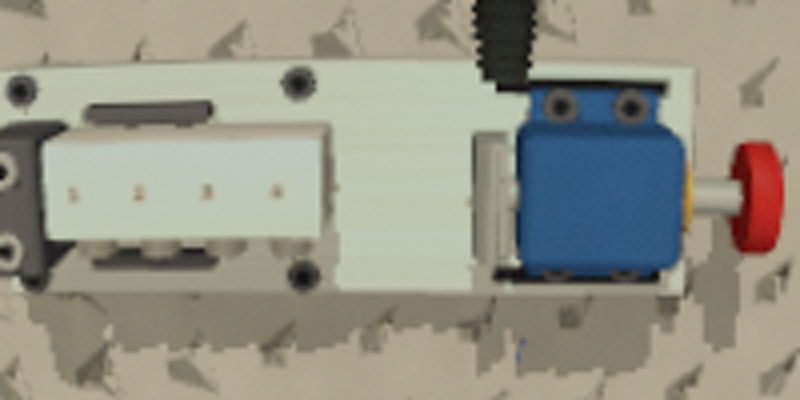

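The close-up crop (origin 206,110; ×4) shows the block's top gap edge at crop column ~322, rows 127–238. The pad face is at columns ~473–479, rows 133–265, with the lip and blue housing behind it and the red head's outer face at ~783.

```bash
python3 - <<'E'
from h import *
c=wrist()
P=lambda x,y,z:plane(*wray(c,(206+x/4-.4,110+y/4-.4)),z)[:2]
pts=dict(b1=P(322,127,.04),b2=P(322,238,.04),s1=P(45,141,.04),s2=P(45,238,.04),padT=P(479,198,.037),padB=P(473,198,.019),pr1=P(476,133,.037),pr2=P(476,265,.037),head=P(783,197,.028),platetop=P(300,62,.014),platebot=P(300,293,.014),plr1=P(695,68,.014),plr2=P(687,293,.014))
for k,v in pts.items():print(k,v.round(4))
ax=(pts["b1"]+pts["b2"])/2-(pts["s1"]+pts["s2"])/2;print(np.degrees(np.arctan2(*-ax)),np.linalg.norm(ax))
a2=(pts["b1"]+pts["b2"])/2-pts["head"];print(np.degrees(np.arctan2(*a2)))
E
```

```text
b1 [ 0.4767 -0.0893]
b2 [ 0.4529 -0.0855]
s1 [ 0.4833 -0.0285]
s2 [ 0.4619 -0.0238]
padT [ 0.4564 -0.1201]
padB [ 0.4527 -0.1187]
pr1 [ 0.4705 -0.1213]
pr2 [ 0.4416 -0.1176]
head [ 0.4463 -0.1892]
platetop [ 0.489  -0.0835]
platebot [ 0.4342 -0.0746]
plr1 [ 0.4761 -0.1739]
plr2 [ 0.4219 -0.1673]
7.247114715919818 0.06178172006800307
10.305133408015877
```

```bash
python3 -m pendant '[{"linear":[-0.041,-0.307,-0.02],"yaw":-0.57,"gripper":-0.3},{"linear":[-0.041,-0.307,-0.02],"yaw":-0.57,"gripper":-0.3},{"linear":[-0.041,-0.307,-0.02],"yaw":-0.57,"gripper":-0.3},{"linear":[-0.041,-0.307,-0.02],"yaw":-0.57,"gripper":-0.3},{"linear":[-0.041,-0.307,-0.02],"yaw":-0.57,"gripper":-0.3},{"linear":[-0.041,-0.307,-0.02],"yaw":-0.57,"gripper":-0.3},{"linear":[-0.041,-0.307,-0.02],"yaw":-0.57,"gripper":-0.3},{"linear":[-0.041,-0.307,-0.02],"yaw":-0.57,"gripper":-0.3},{"linear":[-0.041,-0.307,-0.02],"yaw":-0.57,"gripper":-0.3}]'; python3 - <<'E'
from h import *
c=wrist()
o=c["color"][60:210,220:420]
cv2.imwrite("pics/c3.png",cv2.resize(o,None,fx=4,fy=4,interpolation=2))
E
```

```text
time: 3.25
ee_pos: [0.4279, 0.2008, 0.1693]
tool_rot: [0.976, 0.218, 0.0, 0.0]
ft_force: [0.2, -0.2, 0.8]
finger_gap: 0.652
finger_force: 0.0
```

View pics/c3.png

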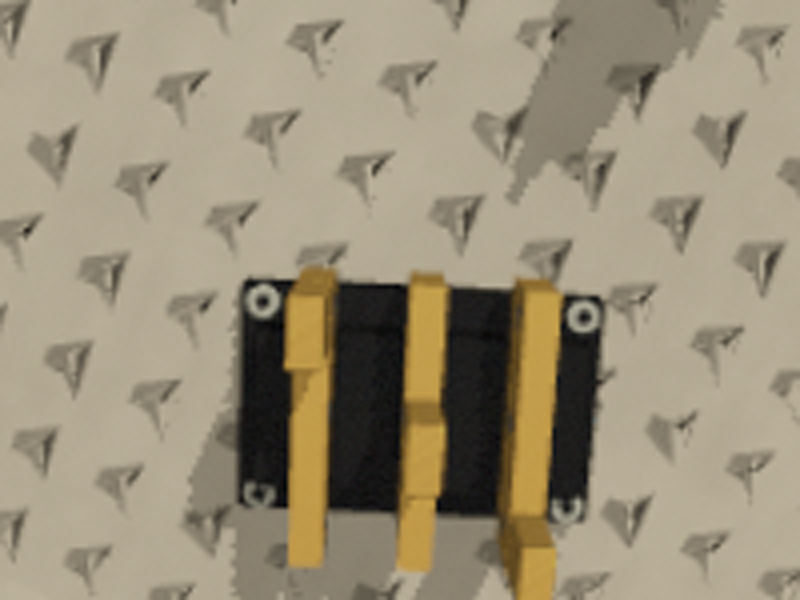

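The crop (origin 220,60; ×4) shows tab c's top at about (306,329), tab b's top at (423,461) and tab a's top at (531,~580), with the plates nearly vertical in the picture.

```bash
python3 - <<'E'
from h import *
c=wrist()
P=lambda x,y,z:plane(*wray(c,(220+x/4-.4,60+y/4-.4)),z)
C=P(306,329,.064);B=P(423,461,.064);A=P(531,580,.064)
e1,e2=P(428.5,275,.038),P(416,570,.038);print("C,B,A",C.round(4),B.round(4),A.round(4),"e",e1.round(4),e2.round(4),np.linalg.norm(e1-e2))
d=e1-e2;print("ang b",np.degrees(np.arctan2(d[1],d[0])))
d=C-A;print("CA in deg,len",np.degrees(np.arctan2(d[1],d[0])),np.linalg.norm(d), "ideal 45 off, len 73.5")
s=[P(262,301,.0215),P(583,317,.0215),P(260,495,.0215),P(567,511,.0215)]
for i,j in((0,1),(2,3)):
    d=s[i]-s[j];print("scr",np.degrees(np.arctan2(d[1],d[0]))-90)
s0=status.get_state();m=R.from_quat(s0["tool_rot"]).as_matrix();print("tool x ang",np.degrees(np.arctan2(m[1,0],m[0,0])))
print(shift([C[0],C[1],.085]).round(4),shift([C[0],C[1],.042]).round(4))
E
```

```text
C,B,A [0.4601 0.2347 0.064 ] [0.4449 0.2009 0.064 ] [0.4307 0.1679 0.064 ] e [0.4785 0.2147 0.038 ] [0.4138 0.1871 0.038 ] 0.0703276914767423
ang b 23.08792268406462
CA in deg,len 66.19001313436983 0.07294822630553682 ideal 45 off, len 73.5
scr 22.341444233558477
scr 21.939591420225568
tool x ang 24.99809738386651
[ 0.044  -0.018   0.0838] [ 0.044  -0.018   0.1268]
```

```bash
python3 -m pendant '[{"linear":[0.044,-0.018,0.03],"yaw":0.049,"gripper":-0.3},{"linear":[0.044,-0.018,0.07],"yaw":0.049,"gripper":-0.3},{"linear":[0.044,-0.018,0.1],"yaw":0.049,"gripper":-0.3},{"linear":[0.044,-0.018,0.1265],"yaw":0.049,"gripper":-0.3},{"linear":[0.044,-0.018,0.1265],"yaw":0.049,"gripper":-0.3},{"linear":[0.044,-0.018,0.1265],"yaw":0.049,"gripper":-0.3},{"linear":[0.044,-0.018,0.1265],"yaw":0.049,"gripper":1},{"linear":[0.044,-0.018,0.1265],"yaw":0.049,"gripper":1},{"linear":[0.044,-0.018,0.1265],"yaw":0.049,"gripper":1},{"linear":[0.044,-0.018,0.1265],"yaw":0.049,"gripper":1}]' 40; python3 -m pendant '[{"linear":[0,0,0],"yaw":0,"gripper":1},{"linear":[0,0,0],"yaw":0,"gripper":1}]'
```

```text
time: 4.35
ee_pos: [0.4606, 0.2365, 0.0432]
tool_rot: [0.981, 0.193, 0.001, -0.0]
ft_force: [-0.3, 0.0, 0.5]
finger_gap: 0.314
finger_force: 0.0
time: 4.55
ee_pos: [0.46, 0.2363, 0.0424]
tool_rot: [0.981, 0.193, 0.0, -0.0]
ft_force: [-0.8, -0.6, -0.0]
finger_gap: 0.133
finger_force: 0.0
```

```bash
python3 -m pendant '[{"linear":[0,0.001,0],"yaw":0,"gripper":1},{"linear":[0,0.001,0],"yaw":0,"gripper":1},{"linear":[0,0.001,0],"yaw":0,"gripper":1}]'
```

```text
time: 4.85
ee_pos: [0.4604, 0.2354, 0.0423]
tool_rot: [0.981, 0.193, 0.0, -0.0]
ft_force: [-0.7, 0.5, 2.4]
finger_gap: 0.083
finger_force: 40.0
```

```bash
python3 -m pendant '[{"linear":[0,0,-0.04],"yaw":0,"gripper":1},{"linear":[0,0,-0.075],"yaw":0,"gripper":1},{"linear":[-0.03,0.03,-0.075],"yaw":0.1,"gripper":1},{"linear":[-0.102,0.317,-0.075],"yaw":0.527,"gripper":1},{"linear":[-0.102,0.317,-0.075],"yaw":0.527,"gripper":1},{"linear":[-0.102,0.317,-0.075],"yaw":0.527,"gripper":1},{"linear":[-0.102,0.317,-0.075],"yaw":0.527,"gripper":1},{"linear":[-0.102,0.317,-0.075],"yaw":0.527,"gripper":1},{"linear":[-0.102,0.317,-0.075],"yaw":0.527,"gripper":1},{"linear":[-0.102,0.317,-0.075],"yaw":0.527,"gripper":1}]';python3 -m pendant '[{"linear":[0,0,0],"yaw":0,"gripper":1},{"linear":[0,0,0],"yaw":0,"gripper":1},{"linear":[0,0,0],"yaw":0,"gripper":1}]'; python3 - <<'E'
from h import *
c=wrist()
u,v=map(int,wproj(c,[.486,-.0969,.04]));print(u,v)
o=c["color"][v-100:v+50,u-100:u+100];print(u-100,v-100,status.get_state()["ee_pos"])
cv2.imwrite("pics/c4.png",cv2.resize(o,None,fx=4,fy=4,interpolation=2))
E
```

```text
time: 5.85
ee_pos: [0.4869, -0.1018, 0.1174]
tool_rot: [0.997, -0.072, 0.001, 0.001]
ft_force: [0.3, 0.3, -0.6]
finger_gap: 0.087
finger_force: 40.0
time: 6.15
ee_pos: [0.4857, -0.0954, 0.1169]
tool_rot: [0.998, -0.068, -0.0, -0.0]
ft_force: [0.4, 0.8, -1.2]
finger_gap: 0.087
finger_force: 40.0
318 203
218 103 [ 0.48582698 -0.09534199  0.11696813]
```

View pics/c4.png

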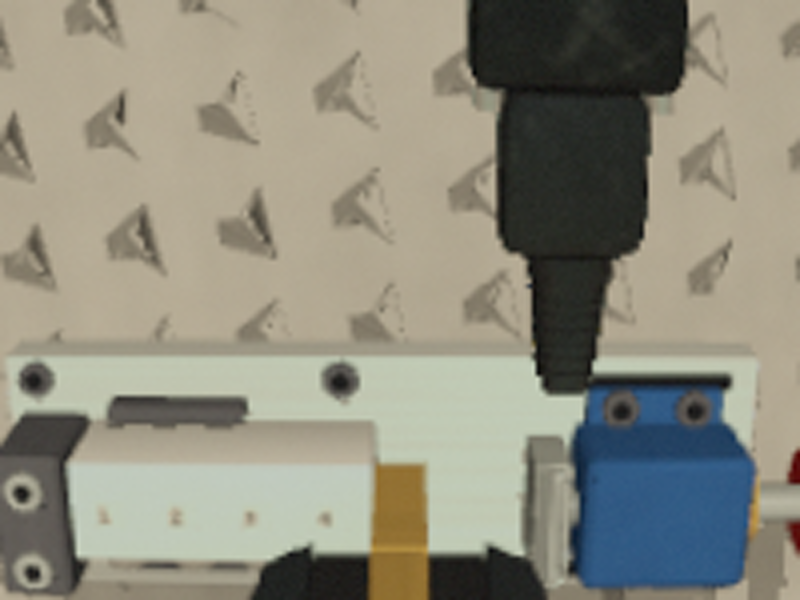

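The plate hangs above the gap (crop columns 373–427, origin 218,103), aligned with the jig. The block's end edge is at column ~374 and the pad at ~528. The device's tip is at (568,390), beside the plunger housing.

```bash
python3 - <<'E'
from h import *
c=wrist()
P=lambda x,y,z:plane(*wray(c,(218+x/4-.4,103+y/4-.4)),z)
O=np.array([.4576,-.1092]);t=np.radians(7.9);X=np.array([np.cos(t),-np.sin(t)]);Y=np.array([np.sin(t),np.cos(t)])
J=lambda p:(np.array([X@(p[:2]-O),Y@(p[:2]-O)])*1e3).round(1)
for n,p in dict(blkTop=P(374,425,.04),blkTopN=P(374,550,.04),padface=P(528,440,.037),padlip=P(548,440,.042),corner=P(8,350,.014),corner2=P(755,350,.014),foot=P(373,465,.083-.0),foot2=P(427,465,.083),tip=P(568,390,.02),tcp=status.get_state()["ee_pos"]).items():print(n,p.round(4),J(p))
a=P(8,348,.014)-P(755,350,.014);print(np.degrees(np.arctan2(a[0],a[1])))
s=status.get_state();m=R.from_quat(s["tool_rot"]).as_matrix();print("tool x ang",np.degrees(np.arctan2(m[1,0],m[0,0])))
E
```

```text
blkTop [ 0.4824 -0.0903  0.04  ] [21.9 22.1]
blkTopN [ 0.4554 -0.0864  0.04  ] [-5.3 22.3]
padface [ 0.4739 -0.1199  0.037 ] [17.6 -8.3]
padlip [ 0.4754 -0.1234  0.042 ] [ 19.6 -11.7]
corner [ 0.5003 -0.0112  0.014 ] [ 28.8 102.9]
corner2 [ 0.4781 -0.173   0.014 ] [ 29.1 -60.4]
foot [ 0.4922 -0.0923  0.083 ] [32.  21.5]
foot2 [ 0.4911 -0.1008  0.083 ] [32.  12.9]
tip [ 0.4769 -0.1304  0.02  ] [ 22.  -18.3]
tcp [ 0.4859 -0.0954  0.1171] [26.2 17.6]
7.96422108409728
tool x ang -7.7930048521265
```

```bash
python3 -m pendant '[{"linear":[0.0015,0.0018,0],"yaw":0,"gripper":1},{"linear":[0.0015,0.0018,0.02],"yaw":0,"gripper":1},{"linear":[0.0015,0.0018,0.03],"yaw":0,"gripper":1},{"linear":[0.0015,0.0018,0.04],"yaw":0,"gripper":1},{"linear":[0.0015,0.0018,0.05],"yaw":0,"gripper":1},{"linear":[0.0015,0.0018,0.06],"yaw":0,"gripper":1},{"linear":[0.0015,0.0018,0.066],"yaw":0,"gripper":1},{"linear":[0.0015,0.0018,0.067],"yaw":0,"gripper":1},{"linear":[0.0015,0.0018,0.067],"yaw":0,"gripper":1}]'
```

```text
time: 7.15
ee_pos: [0.4873, -0.0988, 0.05]
tool_rot: [0.998, -0.069, -0.0, -0.0]
ft_force: [0.1, 0.3, -1.3]
finger_gap: 0.085
finger_force: 40.0
```

```bash
python3 -m pendant '[{"linear":[0,0,0.001],"yaw":0,"gripper":1},{"linear":[0,0,0.002],"yaw":0,"gripper":1},{"linear":[0,0,0.002],"yaw":0,"gripper":1}]'
```

```text
time: 7.45
ee_pos: [0.4876, -0.0988, 0.0485]
tool_rot: [0.998, -0.069, 0.0, 0.0]
ft_force: [-0.1, 0.7, -0.8]
finger_gap: 0.085
finger_force: 40.0
```

```bash
python3 -m pendant '[{"linear":[0,-0.001,0.0005],"yaw":0,"gripper":1},{"linear":[0,-0.002,0.0005],"yaw":0,"gripper":1},{"linear":[0,-0.003,0.0005],"yaw":0,"gripper":1},{"linear":[0,-0.003,0.0005],"yaw":0,"gripper":1}]';python3 -m pendant '[{"linear":[0,-0.0005,0],"yaw":0,"gripper":1},{"linear":[0,-0.001,0],"yaw":0,"gripper":1},{"linear":[0,-0.001,0],"yaw":0,"gripper":1}]'
```

```text
time: 7.85
ee_pos: [0.4884, -0.0959, 0.0482]
tool_rot: [0.998, -0.069, 0.001, 0.0]
ft_force: [0.3, -1.5, 4.2]
finger_gap: 0.089
finger_force: 40.0
time: 8.15
ee_pos: [0.4885, -0.095, 0.0482]
tool_rot: [0.998, -0.069, 0.001, 0.0]
ft_force: [-0.3, -1.7, 4.7]
finger_gap: 0.089
finger_force: 40.0
```

```bash
python3 -m pendant '[{"linear":[0,-0.0005,0],"yaw":0,"gripper":1},{"linear":[0,-0.001,0],"yaw":0,"gripper":1},{"linear":[0,-0.001,0],"yaw":0,"gripper":1}]';python3 -m pendant '[{"linear":[0,-0.0005,0],"yaw":0,"gripper":1},{"linear":[0,-0.001,0],"yaw":0,"gripper":1},{"linear":[0,-0.001,0],"yaw":0,"gripper":1}]'
```

```text
time: 8.45
ee_pos: [0.4886, -0.0942, 0.0482]
tool_rot: [0.998, -0.069, 0.001, 0.0]
ft_force: [-0.8, -3.4, 5.7]
finger_gap: 0.085
finger_force: 40.0
time: 8.75
ee_pos: [0.4887, -0.0939, 0.0482]
tool_rot: [0.998, -0.069, 0.001, 0.001]
ft_force: [-1.6, -5.5, 5.1]
finger_gap: 0.089
finger_force: 40.0
```

```bash
python3 -m pendant '[{"linear":[0,0.001,0],"yaw":0,"gripper":1},{"linear":[0,0.001,0],"yaw":0,"gripper":0.3},{"linear":[0,0.001,0],"yaw":0,"gripper":0.3},{"linear":[0,0.001,0],"yaw":0,"gripper":0.3},{"linear":[0,0.001,0],"yaw":0,"gripper":0.3},{"linear":[0,0.001,-0.03],"yaw":0,"gripper":0.3},{"linear":[0,0.001,-0.07],"yaw":0,"gripper":0.3},{"linear":[-0.06,0.01,-0.09],"yaw":0,"gripper":0.3},{"linear":[-0.06,0.01,-0.09],"yaw":0,"gripper":0.3},{"linear":[-0.06,0.01,-0.09],"yaw":0,"gripper":0.3}]'; python3 - <<'E'
from h import *
c=wrist()
u,v=map(int,wproj(c,[.4594,-.0969,.04]));print(u,v)
o=c["color"][v-75:v+75,u-100:u+100];print(u-100,v-75,status.get_state()["ee_pos"])
cv2.imwrite("pics/c5.png",cv2.resize(o,None,fx=4,fy=4,interpolation=2))
E
```

```text
time: 9.75
ee_pos: [0.4263, -0.0943, 0.1384]
tool_rot: [0.998, -0.069, 0.001, 0.0]
ft_force: [0.8, 0.0, 0.0]
finger_gap: 0.347
finger_force: 0.0
314 156
214 81 [ 0.42729397 -0.09441343  0.13799585]
```

View pics/c5.png

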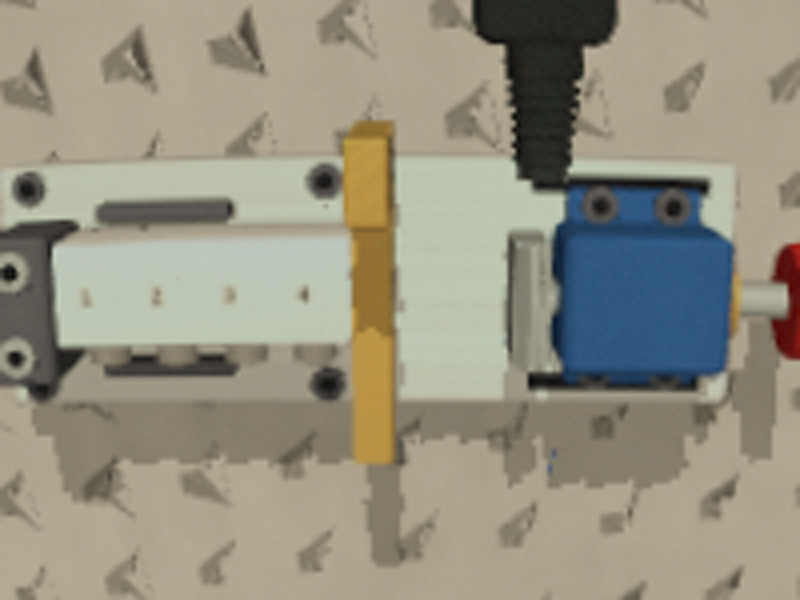

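The plate stands flat against the block's end (crop columns 352–397, rows 125–463; origin 214,81; ×4), with its tab at the far (+x) end. I'll check how well it is centred.

```bash
python3 - <<'E'
from h import *
c=wrist()
P=lambda x,y,z:plane(*wray(c,(214+x/4-.4,81+y/4-.4)),z)
O=np.array([.4576,-.1092]);t=np.radians(7.9);X=np.array([np.cos(t),-np.sin(t)]);Y=np.array([np.sin(t),np.cos(t)])
J=lambda p:(np.array([X@(p[:2]-O),Y@(p[:2]-O)])*1e3).round(1)
for n,p in dict(nearend=P(375,463,.044),tabfar=P(366,138,.070),tabnear=P(366,226,.07),jigfar=P(420,159,.014),jignear=P(440,400,.014),padfar=P(512,233,.037),padnear=P(512,372,.037),pl_backtop=P(396,420,.044),pl_front=P(353,420,.044),padf=P(510,300,.037)).items():print(n,J(p))
E
```

```text
nearend [-31.6  18.3]
tabfar [36.5 18.5]
tabnear [21.  18.7]
jigfar [28.  9.]
jignear [-26.7   4.4]
padfar [15.  -9.5]
padnear [-14.1 -10. ]
pl_backtop [-22.3  14. ]
pl_front [-22.3  22.7]
padf [ 1.2 -9.3]
```

```bash
python3 -m pendant '[{"linear":[-0.0225,-0.2956,0],"yaw":-0.525,"gripper":0.1},{"linear":[-0.0225,-0.2956,0],"yaw":-0.525,"gripper":0.1},{"linear":[-0.0225,-0.2956,0],"yaw":-0.525,"gripper":0.1},{"linear":[-0.0225,-0.2956,0],"yaw":-0.525,"gripper":0.1},{"linear":[-0.0225,-0.2956,0],"yaw":-0.525,"gripper":0.1},{"linear":[-0.0225,-0.2956,0],"yaw":-0.525,"gripper":0.1},{"linear":[-0.0225,-0.2956,0],"yaw":-0.525,"gripper":0.1},{"linear":[-0.0225,-0.2956,0.03],"yaw":-0.525,"gripper":0.1},{"linear":[-0.0225,-0.2956,0.05],"yaw":-0.525,"gripper":0.1},{"linear":[-0.0225,-0.2956,0.05],"yaw":-0.525,"gripper":0.1}]'; python3 - <<'E'
from h import *
print(shift([.4452,.2014,.0424]).round(4));s=status.get_state();print(s["ee_pos"],np.degrees(2*np.arctan2(s["tool_rot"][1],s["tool_rot"][0])))
E
```

```text
time: 10.85
ee_pos: [0.4433, 0.2001, 0.0838]
tool_rot: [0.981, 0.192, -0.004, 0.001]
ft_force: [-0.9, -0.7, 0.0]
finger_gap: 0.448
finger_force: 0.0
[ 0.0026 -0.0005  0.0414]
[0.44327019 0.20013067 0.08382202] 22.176139393843698
```

```bash
python3 -m pendant '[{"linear":[0.001,0,0],"yaw":0,"gripper":0.1},{"linear":[0.001,0,0.03],"yaw":0,"gripper":0.1},{"linear":[0.001,0,0.045],"yaw":0,"gripper":0.1},{"linear":[0.001,0,0.045],"yaw":0,"gripper":0.1},{"linear":[0.001,0,0.045],"yaw":0,"gripper":0.1}]';  python3 - <<'E'
from h import *
print(shift([.4452,.2014,.0424]).round(4));s=status.get_state();print(s["ee_pos"],np.degrees(2*np.arctan2(s["tool_rot"][1],s["tool_rot"][0])))
E
```

```text
time: 11.35
ee_pos: [0.4479, 0.2019, 0.0438]
tool_rot: [0.981, 0.192, 0.001, -0.0]
ft_force: [0.4, 0.6, 0.9]
finger_gap: 0.448
finger_force: 0.0
[-0.0027 -0.0006  0.0014]
[0.44787759 0.2018764  0.04378943] 22.127959759931056
```

```bash
python3 -m pendant '[{"linear":[-0.0025,-0.0005,0.001],"yaw":0,"gripper":0.1},{"linear":[-0.0025,-0.0005,0.001],"yaw":0,"gripper":1},{"linear":[-0.0025,-0.0005,0.001],"yaw":0,"gripper":1},{"linear":[-0.0025,-0.0005,0.001],"yaw":0,"gripper":1},{"linear":[-0.0025,-0.0005,0.001],"yaw":0,"gripper":1},{"linear":[-0.0025,-0.0005,0.001],"yaw":0,"gripper":1},{"linear":[-0.0025,-0.0005,0.001],"yaw":0,"gripper":1}]' 40;  python3 - <<'E'
from h import *
O=np.array([.4576,-.1092]);t=np.radians(7.9);X=np.array([np.cos(t),-np.sin(t)]);Y=np.array([np.sin(t),np.cos(t)])
print(shift([.4452,.2014,.0424]).round(4));s=status.get_state()
g=O+.0007*X+.0085*Y;print("place",g,shift([*g,.12]).round(4),s["ee_pos"])
E
```

```text
time: 12.05
ee_pos: [0.4444, 0.2015, 0.0419]
tool_rot: [0.981, 0.192, 0.0, -0.0]
ft_force: [-1.1, -0.7, 1.6]
finger_gap: 0.086
finger_force: 40.0
[ 0.0008  0.0004 -0.0005]
place [ 0.45946164 -0.10087688] [-0.1     0.2857 -0.0781] [0.44435372 0.20146951 0.04192632]
```

```bash
python3 -m pendant '[{"linear":[0,0,-0.04],"yaw":0,"gripper":1},{"linear":[0,0,-0.078],"yaw":0,"gripper":1},{"linear":[-0.03,0.03,-0.078],"yaw":0.1,"gripper":1},{"linear":[-0.1,0.2857,-0.078],"yaw":0.525,"gripper":1},{"linear":[-0.1,0.2857,-0.078],"yaw":0.525,"gripper":1},{"linear":[-0.1,0.2857,-0.078],"yaw":0.525,"gripper":1},{"linear":[-0.1,0.2857,-0.078],"yaw":0.525,"gripper":1},{"linear":[-0.1,0.2857,-0.078],"yaw":0.525,"gripper":1},{"linear":[-0.1,0.2857,-0.078],"yaw":0.525,"gripper":1},{"linear":[-0.1,0.2857,-0.078],"yaw":0.525,"gripper":1}]';python3 -m pendant '[{"linear":[0,0,0],"yaw":0,"gripper":1},{"linear":[0,0,0],"yaw":0,"gripper":1},{"linear":[0,0,0],"yaw":0,"gripper":1}]'; cat >>h.py <<'E'
O=np.array([.4576,-.1092]);t=np.radians(7.9);X=np.array([np.cos(t),-np.sin(t)]);Y=np.array([np.sin(t),np.cos(t)])
def jig():
    s=status.get_state();p=s["ee_pos"][:2]-O;print("jig xy mm",(1e3*np.array([X@p,Y@p])).round(2),"z",s["ee_pos"][2].round(4),"ang",np.degrees(2*np.arctan2(s["tool_rot"][1],s["tool_rot"][0])).round(2),"F",(X@s["ft_force"][:2]).round(1),(Y@s["ft_force"][:2]).round(1),s["ft_force"][2].round(1))
E
python3 -c "from h import *;jig()"
```

```text
time: 13.05
ee_pos: [0.4594, -0.1033, 0.1195]
tool_rot: [0.997, -0.071, -0.0, 0.0]
ft_force: [-1.1, 1.0, -0.6]
finger_gap: 0.085
finger_force: 40.0
time: 13.35
ee_pos: [0.4591, -0.0997, 0.1195]
tool_rot: [0.998, -0.068, -0.0, -0.0]
ft_force: [0.4, 0.1, -0.3]
finger_gap: 0.089
finger_force: 40.0
jig xy mm [0.2  9.65] z 0.1195 ang -7.81 F 0.4 0.1 -0.3
```

```bash
python3 -m pendant '[{"linear":[-0.0005,0.0015,0],"yaw":0,"gripper":1},{"linear":[-0.0005,0.0015,0.02],"yaw":0,"gripper":1},{"linear":[-0.0005,0.0015,0.03],"yaw":0,"gripper":1},{"linear":[-0.0005,0.0015,0.04],"yaw":0,"gripper":1},{"linear":[-0.0005,0.0015,0.05],"yaw":0,"gripper":1},{"linear":[-0.0005,0.0015,0.06],"yaw":0,"gripper":1},{"linear":[-0.0005,0.0015,0.068],"yaw":0,"gripper":1},{"linear":[-0.0005,0.0015,0.07],"yaw":0,"gripper":1},{"linear":[-0.0005,0.0015,0.071],"yaw":0,"gripper":1},{"linear":[-0.0005,0.0015,0.0715],"yaw":0,"gripper":1}]';python3 -c "from h import *;jig()"
```

```text
time: 14.35
ee_pos: [0.459, -0.1025, 0.0484]
tool_rot: [0.998, -0.069, 0.0, 0.0]
ft_force: [-0.7, -0.1, -0.6]
finger_gap: 0.087
finger_force: 40.0
jig xy mm [0.49 6.83] z 0.0484 ang -7.92 F -0.7 -0.2 -0.6
```

```bash
python3 -m pendant '[{"linear":[0,-0.001,0.0005],"yaw":0,"gripper":1},{"linear":[0,-0.002,0.0007],"yaw":0,"gripper":1},{"linear":[0,-0.003,0.0007],"yaw":0,"gripper":1},{"linear":[0,-0.004,0.0007],"yaw":0,"gripper":1},{"linear":[0,-0.004,0.0007],"yaw":0,"gripper":1}]';python3 -c "from h import *;jig()";python3 -m pendant '[{"linear":[0,-0.0005,0],"yaw":0,"gripper":1},{"linear":[0,-0.001,0],"yaw":0,"gripper":1},{"linear":[0,-0.001,0],"yaw":0,"gripper":1}]';python3 -c "from h import *;jig()"
```

```text
time: 14.85
ee_pos: [0.4597, -0.0985, 0.0479]
tool_rot: [0.998, -0.069, 0.0, 0.0]
ft_force: [-0.2, -0.7, 2.2]
finger_gap: 0.092
finger_force: 39.9
jig xy mm [ 0.58 10.93] z 0.0479 ang -7.91 F -0.1 -0.7 2.2
time: 15.15
ee_pos: [0.4597, -0.0982, 0.0479]
tool_rot: [0.998, -0.069, 0.0, 0.001]
ft_force: [-1.3, -5.0, 3.5]
finger_gap: 0.083
finger_force: 39.9
jig xy mm [ 0.6  11.23] z 0.0479 ang -7.89 F -0.6 -5.1 3.5
```

```bash
python3 -m pendant '[{"linear":[0,0.0007,0],"yaw":0,"gripper":1},{"linear":[0,0.0007,0],"yaw":0,"gripper":0.3},{"linear":[0,0.0007,0],"yaw":0,"gripper":0.3},{"linear":[0,0.0007,0],"yaw":0,"gripper":0.3},{"linear":[0,0.0007,0],"yaw":0,"gripper":0.3},{"linear":[0,0.0007,-0.03],"yaw":0,"gripper":0.3},{"linear":[0,0.0007,-0.07],"yaw":0,"gripper":0.3},{"linear":[0,0,-0.09],"yaw":0,"gripper":0.3},{"linear":[0,0,-0.09],"yaw":0,"gripper":0.3}]'; python3 - <<'E'
from h import *
c=viewer.camera("scene");jig()
d=np.array([.0307,.0,0]) 
A=np.array([.4307+.0003,.1679+.0005])
# check against rack geometry from b: -26,-26
r=np.radians(22.2);b=np.array([.4452,.2014]);print(A,b-.026*np.array([np.cos(r),np.sin(r)])-.026*np.array([-np.sin(r),np.cos(r)]))
g=np.mean([A,b-.026*np.array([np.cos(r),np.sin(r)])-.026*np.array([-np.sin(r),np.cos(r)])],axis=0);print(g,shift([*g,.085]).round(4))
E
```

```text
time: 16.05
ee_pos: [0.4622, -0.098, 0.141]
tool_rot: [0.998, -0.069, 0.004, 0.001]
ft_force: [-0.1, 0.1, 0.2]
finger_gap: 0.346
finger_force: 0.0
jig xy mm [ 1.43 11.87] z 0.1389 ang -7.91 F -0.2 -0.5 0.2
[0.431  0.1684] [0.43095123 0.1675035 ]
[0.43097561 0.16795175] [-0.0662 -0.259   0.0536]
```

```bash
python3 -m pendant '[{"linear":[-0.0662,-0.259,0],"yaw":-0.525,"gripper":0.1},{"linear":[-0.0662,-0.259,0],"yaw":-0.525,"gripper":0.1},{"linear":[-0.0662,-0.259,0],"yaw":-0.525,"gripper":0.1},{"linear":[-0.0662,-0.259,0],"yaw":-0.525,"gripper":0.1},{"linear":[-0.0662,-0.259,0],"yaw":-0.525,"gripper":0.1},{"linear":[-0.0662,-0.259,0],"yaw":-0.525,"gripper":0.1},{"linear":[-0.0662,-0.259,0.02],"yaw":-0.525,"gripper":0.1},{"linear":[-0.0662,-0.259,0.04],"yaw":-0.525,"gripper":0.1},{"linear":[-0.0662,-0.259,0.05],"yaw":-0.525,"gripper":0.1},{"linear":[-0.0662,-0.259,0.05],"yaw":-0.525,"gripper":0.1}]';python3 -m pendant '[{"linear":[0,0,0],"yaw":0,"gripper":0.1},{"linear":[0,0,0],"yaw":0,"gripper":0.1}]'; python3 - <<'E'
from h import *
print(shift([.431,.168,.0424]).round(4));jig()
E
```

```text
time: 17.1
ee_pos: [0.4268, 0.1673, 0.0844]
tool_rot: [0.981, 0.192, -0.003, 0.0]
ft_force: [1.0, 0.5, -0.2]
finger_gap: 0.447
finger_force: 0.0
time: 17.3
ee_pos: [0.4302, 0.1682, 0.0881]
tool_rot: [0.981, 0.192, 0.001, -0.0]
ft_force: [0.5, -0.1, 0.3]
finger_gap: 0.453
finger_force: 0.0
[0.0007 0.0005 0.0457]
jig xy mm [-65.31 270.95] z 0.0881 ang 22.13 F 0.5 0.0 0.3
```

```bash
python3 -m pendant '[{"linear":[0,0,0.02],"yaw":0,"gripper":0.1},{"linear":[0,0,0.04],"yaw":0,"gripper":0.1},{"linear":[0,0,0.0457],"yaw":0,"gripper":0.1},{"linear":[0,0,0.0457],"yaw":0,"gripper":0.1},{"linear":[0,0,0.0457],"yaw":0,"gripper":1},{"linear":[0,0,0.0457],"yaw":0,"gripper":1},{"linear":[0,0,0.0457],"yaw":0,"gripper":1},{"linear":[0,0,0.0457],"yaw":0,"gripper":1},{"linear":[0,0,0.0457],"yaw":0,"gripper":1},{"linear":[0,0,0.0457],"yaw":0,"gripper":1}]' 40;  python3 - <<'E'
from h import *
print(shift([.431,.168,.0424]).round(4));s=status.get_state()
g=O-.0253*X+.0008*Y;print("place",g,shift([*g,.12]).round(4),s["ee_pos"])
E
```

```text
time: 18.3
ee_pos: [0.4301, 0.1682, 0.0423]
tool_rot: [0.981, 0.192, 0.001, 0.0]
ft_force: [0.5, -2.2, 2.6]
finger_gap: 0.086
finger_force: 39.9
[ 0.0008  0.0005 -0.0001]
place [ 0.43265007 -0.10493025] [-0.1006  0.2539 -0.0777] [0.43006514 0.16816337 0.0423077 ]
```

```bash
python3 -m pendant '[{"linear":[0,0,-0.04],"yaw":0,"gripper":1},{"linear":[0,0,-0.078],"yaw":0,"gripper":1},{"linear":[-0.03,0.03,-0.078],"yaw":0.1,"gripper":1},{"linear":[-0.101,0.254,-0.078],"yaw":0.525,"gripper":1},{"linear":[-0.101,0.254,-0.078],"yaw":0.525,"gripper":1},{"linear":[-0.101,0.254,-0.078],"yaw":0.525,"gripper":1},{"linear":[-0.101,0.254,-0.078],"yaw":0.525,"gripper":1},{"linear":[-0.101,0.254,-0.078],"yaw":0.525,"gripper":1},{"linear":[-0.101,0.254,-0.078],"yaw":0.525,"gripper":1},{"linear":[-0.101,0.254,-0.078],"yaw":0.525,"gripper":1}]';python3 -m pendant '[{"linear":[0,0,0],"yaw":0,"gripper":1},{"linear":[0,0,0],"yaw":0,"gripper":1},{"linear":[0,0,0],"yaw":0,"gripper":1}]'; 
python3 -c "from h import *;jig()"
```

```text
time: 19.3
ee_pos: [0.4313, -0.1054, 0.1194]
tool_rot: [0.998, -0.07, -0.001, -0.001]
ft_force: [-0.1, 0.5, -1.7]
finger_gap: 0.088
finger_force: 39.9
time: 19.6
ee_pos: [0.4317, -0.1039, 0.1197]
tool_rot: [0.998, -0.068, -0.0, -0.0]
ft_force: [0.1, -0.2, -1.8]
finger_gap: 0.086
finger_force: 39.9
jig xy mm [-26.43   1.68] z 0.1197 ang -7.8 F 0.1 -0.2 -1.8
```

```bash
python3 -m pendant '[{"linear":[0,0.0003,0],"yaw":0,"gripper":1},{"linear":[0,0.0003,0.02],"yaw":0,"gripper":1},{"linear":[0,0.0003,0.03],"yaw":0,"gripper":1},{"linear":[0,0.0003,0.04],"yaw":0,"gripper":1},{"linear":[0,0.0003,0.05],"yaw":0,"gripper":1},{"linear":[0,0.0003,0.06],"yaw":0,"gripper":1},{"linear":[0,0.0003,0.068],"yaw":0,"gripper":1},{"linear":[0,0.0003,0.07],"yaw":0,"gripper":1},{"linear":[0,0.0003,0.071],"yaw":0,"gripper":1},{"linear":[0,0.0003,0.0715],"yaw":0,"gripper":1}]';python3 -c "from h import *;jig()"
```

```text
time: 20.6
ee_pos: [0.432, -0.1055, 0.0485]
tool_rot: [0.998, -0.069, 0.0, 0.0]
ft_force: [-0.1, -0.3, -0.4]
finger_gap: 0.09
finger_force: 39.9
jig xy mm [-25.82   0.11] z 0.0485 ang -7.92 F -0.1 -0.3 -0.4
```

```bash
python3 -m pendant '[{"linear":[0,-0.001,0.0005],"yaw":0,"gripper":1},{"linear":[0,-0.002,0.0007],"yaw":0,"gripper":1},{"linear":[0,-0.0025,0.0007],"yaw":0,"gripper":1},{"linear":[0,-0.0025,0.0007],"yaw":0,"gripper":1}]';python3 -c "from h import *;jig()";python3 -m pendant '[{"linear":[0,-0.0005,0],"yaw":0,"gripper":1},{"linear":[0,-0.001,0],"yaw":0,"gripper":1},{"linear":[0,-0.001,0],"yaw":0,"gripper":1}]';python3 -c "from h import *;jig()"
```

```text
time: 21.0
ee_pos: [0.4328, -0.1032, 0.0483]
tool_rot: [0.998, -0.069, 0.001, 0.0]
ft_force: [0.3, -1.0, 2.9]
finger_gap: 0.088
finger_force: 39.9
jig xy mm [-25.39   2.57] z 0.0483 ang -7.91 F 0.4 -1.0 2.9
time: 21.3
ee_pos: [0.4329, -0.1025, 0.0483]
tool_rot: [0.998, -0.069, 0.001, 0.001]
ft_force: [0.0, -3.0, 5.2]
finger_gap: 0.089
finger_force: 39.9
jig xy mm [-25.36   3.25] z 0.0483 ang -7.9 F 0.4 -3.0 5.2
```

```bash
python3 -m pendant '[{"linear":[0,-0.0005,0],"yaw":0,"gripper":1},{"linear":[0,-0.0005,0],"yaw":0,"gripper":1}]';python3 -c "from h import *;jig()"; python3 -m pendant '[{"linear":[0,0.0007,0],"yaw":0,"gripper":1},{"linear":[0,0.0007,0],"yaw":0,"gripper":0.3},{"linear":[0,0.0007,0],"yaw":0,"gripper":0.3},{"linear":[0,0.0007,0],"yaw":0,"gripper":0.3},{"linear":[0,0.0007,0],"yaw":0,"gripper":0.3},{"linear":[0,0.0007,-0.03],"yaw":0,"gripper":0.3},{"linear":[0,0.0007,-0.07],"yaw":0,"gripper":0.3},{"linear":[0,0.01,-0.09],"yaw":0,"gripper":1},{"linear":[0,0.01,-0.09],"yaw":0,"gripper":1},{"linear":[0,0.01,-0.09],"yaw":0,"gripper":1}]'; python3 - <<'E'
from h import *
c=wrist();jig()
u,v=map(int,wproj(c,[.4594,-.1069,.04]));print(u,v)
o=c["color"][v-75:v+75,u-100:u+100];print(u-100,v-75,status.get_state()["ee_pos"])
cv2.imwrite("pics/c6.png",cv2.resize(o,None,fx=4,fy=4,interpolation=2))
E
```

```text
time: 21.5
ee_pos: [0.4329, -0.1024, 0.0483]
tool_rot: [0.998, -0.069, 0.001, 0.001]
ft_force: [-0.8, -4.4, 5.6]
finger_gap: 0.088
finger_force: 39.9
jig xy mm [-25.36   3.36] z 0.0483 ang -7.88 F -0.2 -4.5 5.6
time: 22.5
ee_pos: [0.4308, -0.1113, 0.1373]
tool_rot: [0.998, -0.069, 0.0, -0.0]
ft_force: [-0.8, 0.8, -0.7]
finger_gap: 0.098
finger_force: 0.0
jig xy mm [-27.11  -5.49] z 0.1364 ang -7.94 F -0.1 1.0 0.2
306 162
206 87 [ 0.42999434 -0.11090758  0.13636221]
```

View pics/c6.png

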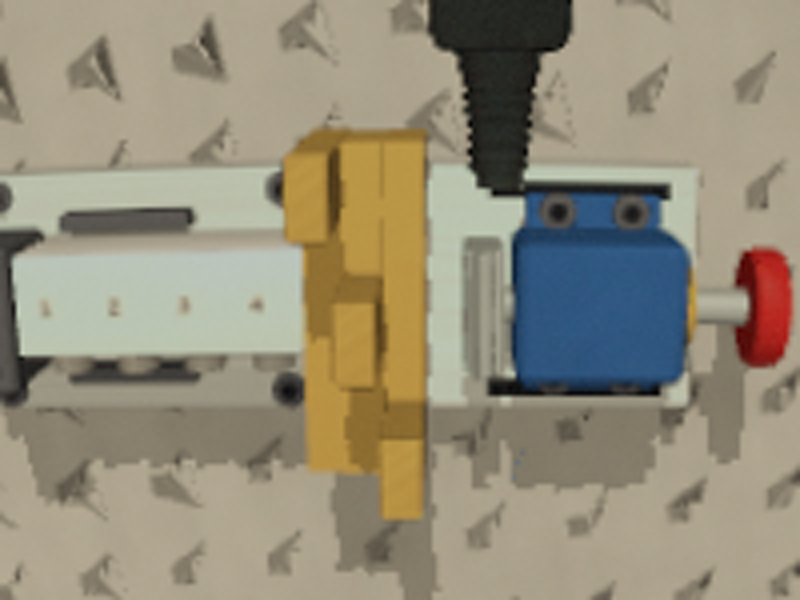

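All three plates stand side by side against the block (crop columns 303–427), tabs staggered at top, middle and bottom. The pad (column ~463) is about 8 mm short of the stack, and the red head is at (763,305).

```bash
python3 -m pendant '[{"linear":[0.0275,0.1145,0],"yaw":0,"gripper":1},{"linear":[0.0275,0.1145,0],"yaw":0,"gripper":1},{"linear":[0.0275,0.1145,0],"yaw":0,"gripper":1},{"linear":[0.0275,0.1145,0],"yaw":0,"gripper":1},{"linear":[0.0275,0.1145,0],"yaw":0,"gripper":1}]' 40;python3 -c "
from h import *;jig();c=wrist();p=lambda u,v,z:plane(*wray(c,(u,v)),z)
m=cv2.inRange(c['color'],(0,0,120),(70,70,255));n,l,st,ce=cv2.connectedComponentsWithStats(m)
for i in range(1,n):
  if st[i,4]>20: q=p(*ce[i],.028)[:2]-O;print(st[i],ce[i],X@q,Y@q)
"
```

```text
time: 23.05
ee_pos: [0.4411, -0.2275, 0.1358]
tool_rot: [0.998, -0.07, -0.002, -0.001]
ft_force: [-0.4, 1.1, 0.4]
finger_gap: 0.006
finger_force: 0.0
jig xy mm [-6.000e-02 -1.194e+02] z 0.1358 ang -7.99 F -0.5 1.0 0.4
[258 178  11  29 247] [263.17004049 192.2388664 ] -0.0010505891901432135 -0.07213198357828914
```

```bash
python3 -m pendant '[{"linear":[0,0,0.04],"yaw":0,"gripper":1},{"linear":[0,0,0.08],"yaw":0,"gripper":1},{"linear":[0,0,0.105],"yaw":0,"gripper":1},{"linear":[0,0,0.115],"yaw":0,"gripper":1},{"linear":[0,0,0.115],"yaw":0,"gripper":1},{"linear":[0,-0.004,0.115],"yaw":0,"gripper":1},{"linear":[0,-0.008,0.115],"yaw":0,"gripper":1},{"linear":[0,-0.012,0.115],"yaw":0,"gripper":1},{"linear":[0,-0.012,0.115],"yaw":0,"gripper":1}]';python3 -c "from h import *;jig()"
```

```text
time: 24.0
ee_pos: [0.4448, -0.2165, 0.0237]
tool_rot: [0.998, -0.069, 0.001, 0.0]
ft_force: [0.2, -0.2, 0.2]
finger_gap: 0.004
finger_force: 0.0
jig xy mm [   2.07 -108.  ] z 0.0237 ang -7.88 F 0.3 -0.2 0.2
```

```bash
for i in 1; do python3 -m pendant '[{"linear":[-0.0015,-0.002,0.002],"yaw":0,"gripper":1},{"linear":[-0.0015,-0.004,0.003],"yaw":0,"gripper":1},{"linear":[-0.0015,-0.006,0.003],"yaw":0,"gripper":1},{"linear":[-0.0015,-0.006,0.003],"yaw":0,"gripper":1}]'; done;python3 -c "from h import *;jig()"; python3 -m pendant '[{"linear":[0,-0.001,0],"yaw":0,"gripper":1},{"linear":[0,-0.003,0],"yaw":0,"gripper":1},{"linear":[0,-0.004,0],"yaw":0,"gripper":1},{"linear":[0,-0.004,0],"yaw":0,"gripper":1}]';python3 -c "from h import *;jig()"
```

```text
time: 24.4
ee_pos: [0.4432, -0.2103, 0.0194]
tool_rot: [0.998, -0.069, -0.0, -0.0]
ft_force: [0.3, 1.3, -0.1]
finger_gap: 0.004
finger_force: 0.0
jig xy mm [  -0.37 -102.09] z 0.0194 ang -7.91 F 0.1 1.3 -0.1
time: 24.8
ee_pos: [0.4439, -0.2064, 0.0196]
tool_rot: [0.998, -0.069, -0.0, -0.0]
ft_force: [1.1, -0.9, -0.6]
finger_gap: 0.006
finger_force: 0.0
jig xy mm [ -0.21 -98.17] z 0.0196 ang -7.91 F 1.2 -0.7 -0.6
```

```bash
python3 -m pendant '[{"linear":[0,-0.001,0],"yaw":0,"gripper":1},{"linear":[0,-0.002,0],"yaw":0,"gripper":1},{"linear":[0,-0.004,0],"yaw":0,"gripper":1},{"linear":[0,-0.004,0],"yaw":0,"gripper":1}]';python3 -c "from h import *;jig()"; python3 -m pendant '[{"linear":[0,-0.001,0],"yaw":0,"gripper":1},{"linear":[0,-0.003,0],"yaw":0,"gripper":1},{"linear":[0,-0.003,0],"yaw":0,"gripper":1}]';python3 -c "from h import *;jig()"
```

```text
time: 25.2
ee_pos: [0.4445, -0.2024, 0.0196]
tool_rot: [0.998, -0.069, -0.0, -0.0]
ft_force: [-0.0, -0.1, 0.6]
finger_gap: 0.004
finger_force: 0.0
jig xy mm [ -0.21 -94.1 ] z 0.0196 ang -7.91 F -0.0 -0.1 0.6
time: 25.5
ee_pos: [0.4449, -0.1998, 0.0197]
tool_rot: [0.998, -0.069, 0.0, 0.0]
ft_force: [-1.2, -1.8, 0.3]
finger_gap: 0.005
finger_force: 1.0
jig xy mm [-8.000e-02 -9.148e+01] z 0.0197 ang -7.9 F -0.9 -2.0 0.3
```

```bash
python3 -m pendant '[{"linear":[0,-0.001,0],"yaw":0,"gripper":1},{"linear":[0,-0.002,0],"yaw":0,"gripper":1},{"linear":[0,-0.003,0],"yaw":0,"gripper":1},{"linear":[0,-0.004,0],"yaw":0,"gripper":1},{"linear":[0,-0.004,0],"yaw":0,"gripper":1}]';python3 -c "from h import *;jig()"; python3 -m pendant '[{"linear":[0,-0.001,0],"yaw":0,"gripper":1},{"linear":[0,-0.002,0],"yaw":0,"gripper":1},{"linear":[0,-0.002,0],"yaw":0,"gripper":1}]';python3 -c "from h import *;jig()"
```

```text
time: 26.0
ee_pos: [0.4455, -0.1957, 0.0196]
tool_rot: [0.998, -0.069, 0.0, 0.0]
ft_force: [-1.3, -3.2, 0.1]
finger_gap: 0.006
finger_force: 1.4
jig xy mm [ -0.12 -87.3 ] z 0.0196 ang -7.91 F -0.8 -3.4 0.1
time: 26.3
ee_pos: [0.4458, -0.1937, 0.0196]
tool_rot: [0.998, -0.069, 0.0, 0.0]
ft_force: [-0.3, -3.4, -0.5]
finger_gap: 0.009
finger_force: 1.6
jig xy mm [ -0.09 -85.29] z 0.0196 ang -7.91 F 0.1 -3.4 -0.5
```

```bash
python3 -m pendant '[{"linear":[0,-0.0005,0],"yaw":0,"gripper":1},{"linear":[0,-0.001,0],"yaw":0,"gripper":1},{"linear":[0,-0.001,0],"yaw":0,"gripper":1}]';python3 -c "from h import *;jig()"; python3 -m pendant '[{"linear":[0,-0.0005,0],"yaw":0,"gripper":1},{"linear":[0,-0.001,0],"yaw":0,"gripper":1},{"linear":[0,-0.001,0],"yaw":0,"gripper":1}]';python3 -c "from h import *;jig()"
```

```text
time: 26.6
ee_pos: [0.4459, -0.1927, 0.0196]
tool_rot: [0.998, -0.069, 0.0, 0.0]
ft_force: [-0.3, -3.7, -0.3]
finger_gap: 0.005
finger_force: 1.9
jig xy mm [ -0.1  -84.34] z 0.0196 ang -7.91 F 0.2 -3.7 -0.3
time: 26.9
ee_pos: [0.446, -0.1924, 0.0197]
tool_rot: [0.998, -0.069, 0.0, 0.001]
ft_force: [-1.8, -7.4, -1.2]
finger_gap: 0.004
finger_force: 3.6
jig xy mm [-5.000e-02 -8.405e+01] z 0.0197 ang -7.88 F -0.8 -7.6 -1.2
```

```bash
python3 -m pendant '[{"linear":[0,-0.0005,0],"yaw":0,"gripper":1},{"linear":[0,-0.001,0],"yaw":0,"gripper":1},{"linear":[0,-0.0015,0],"yaw":0,"gripper":1},{"linear":[0,-0.002,0],"yaw":0,"gripper":1},{"linear":[0,-0.002,0],"yaw":0,"gripper":1},{"linear":[0,-0.002,0],"yaw":0,"gripper":1}]';python3 - <<'E'
from h import *
jig();c=wrist();u,v=map(int,wproj(c,[.4594,-.0969,.05]));print(u,v)
v0=max(v-75,0);u0=max(u-100,0);cv2.imwrite("pics/c7.png",cv2.resize(c["color"][v0:v0+150,u0:u0+200],None,fx=4,fy=4,interpolation=2))
E
```

```text
time: 27.5
ee_pos: [0.4461, -0.1923, 0.0198]
tool_rot: [0.998, -0.068, 0.0, 0.002]
ft_force: [-4.8, -16.0, -1.2]
finger_gap: 0.002
finger_force: 7.5
jig xy mm [ 1.000e-02 -8.388e+01] z 0.0198 ang -7.82 F -2.6 -16.5 -1.2
131 274
```

View pics/c7.png

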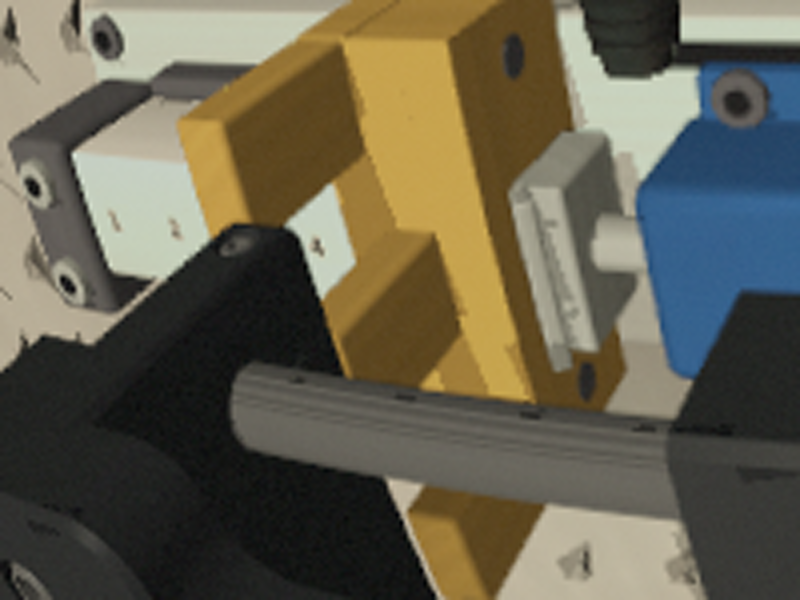

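The pad is pressed on the third plate at about (560,280), the plates stand upright and stacked against the block, and the push holds steady at about 16 N. I'm handing it in while still pressing.

```bash
python3 -c "from rig import bot;print(bot.close_job())"
```

```text
the job is handed in; nothing more can be done
None
```

All three shim plates stand upright between the block and the pad, with none left in the rack because the gap of about 32 mm needed all three. The plunger nipped the stack after about 8 mm of travel, and I handed the job in while still pressing the red head at about 16 N.

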